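Turn the abacus display to the customer

ROBOT

A 6-joint arm with a two-finger parallel gripper is mounted at the origin on the work surface. World frame = base frame: x ahead of the robot, y to its left, z up, the work surface at z = 0. Lengths are in m, angles in rad, forces in N, time in s.
With the tool pointing down it reaches from about 0.375 to 0.9 m from the base axis. Payload 3.1 kg.
Tool frame: the origin (TCP) lies between the finger pads; the fingertips stand manip.finger_overhang ahead of it and the grasp point (between the pads) lies 5 mm behind it (manip.finger_overhang is the distance from the TCP to the fingertips, in m); z points along the fingers, y is the line along which they close (so a half turn about z gives the same grasp; the last joint's range is limited). The gripper opens to 85 mm and grips with 20 to 120 N. Pads are 22 mm wide; open, the fingers measure 114 mm over their backs; the gripper's body (76 mm by 85 mm) begins 54 mm behind the grasp point. The pads swing forward as they close: fully open they stand 13 mm farther back than shut.
Start: joints at [0.935, 0.527, 1.433, -0, 1.181, -0.178], TCP at [0.276, 0.561, 0.245] pointing down, gripper open.
Joint ranges: [-3.08, 3.08], [-0.75, 2.2], [0.22, 2.44], [-1.43, 4.57], [0, 2.65], [-2.85, 2.85]. Speed limits (rad/s): [2.79, 2.79, 3.14, 3.14, 3.14, 3.14].

INTERFACE

Orientations are given as a unit quaternion [x, y, z, w].
In Python, from station import manip gives the robot as it stands.
- The arm moves only by the tool drive_tool, never from a script. Its argument "plan" is a list of rows, each a list of 7 numbers: the shift along the tool's x, y, z in m, then the turn, a rotation vector about the tool's x, y, z in degrees, then the opening, from -1 (shut) to 1 (fully open). In form: [[x, y, z, wx, wy, wz, gripper], ...]. A call has 1 to 10 rows; each row shifts and turns the commanded pose from where the row before left it, along the tool's axes as they then stand; what a row does not reach is not made up. A row lasts 1/10 s, in which the tool goes at most 50 mm and 8.59 degrees, less where a joint would pass 70% of its speed; a pose out of reach is approached as far as the arm can. A call is refused whole if a number of a shift passes 0.05 or a number of a turn 8.59, either way. A call with a gripper value outside its range is refused whole. The fingers move at their own pace and stop on an object; "newtons" is the grip in N (left out, the last holds). Time passes only in rows, so rows that do not move let the fingers close. It gives the time, the measured TCP pose, the force, the opening and the grip force at its end, in the units of the state.
- manip.sense(): the state, without advancing time (a new reading comes with each control period).
- manip.snapshot(name): name is "scene" or "side" or "wrist"; returns a dict with "image" (480x640x3 uint8, red, green, blue), "z_map" (480x640 float32, m along the optical axis (not along the pixel's ray), 0 where there is no reading), "fov_y" (degrees; the focal length in pixels is half the picture's height over the tangent of half this angle, whatever the lens; pixels are square), "cx", "cy" (the principal point, pixels), "extrinsics" (4x4, takes a point from camera to world coordinates); the wrist camera has in their place "mount" (4x4, takes a point from camera to tool coordinates, whose origin is the TCP and whose axes are the flange's). Camera axes: x right, y up, looking along -z (the intrinsics and any distortion apply to the point x, -y, -z); pixel columns grow to the right and rows downward; lengths in m; the calibration is good to about 2 mm. A picture is of the moment at which its call begins: read the wrist's pose just before it.
- manip.sign_off(): hands the job in; it is judged then, once.
The state is a dict: "t": time; "q": joint angles; "qd": joint speeds; "tau": joint torques, N m; "tcp_pos": TCP position; "tool_rot": TCP orientation; "force": force on the tool from outside, world axes, zero at the start; "ft_torque": the same for the moment, N m; "finger_gap": opening from 0.0 (shut) to 1.0 (fully open); "gripper_force": force on a finger pad.
Only numpy, scipy, OpenCV 4.12 (cv2) and the standard library are available. Lean on these libraries where they do the work, as an engineer would, in place of code of your own. Each camera call takes 0.05 s, during which the arm holds its last target. There are 200 camera calls.

TASK

By pushing the rim pegs with the fingertips, gently turn the round display stand until the yellow-beaded abacus and its yellow rim peg stand right at the red arrow on the base, and leave it still there. Push only the pegs or rim, never grip them; do not touch the little abacuses or the brown pot on the stand, and leave the padlock and the two rulers where they lie.

Things in the scene. Friction and masses are not known exactly. Their poses are not given: they have to be found in the camera images.
- stand: fixed dark-wood base, a 210 mm disc 10 mm thick on the ledge, with a 50 mm wide tongue, also 10 mm thick, reaching 165 mm out from the centre along its +x and bearing a flat red arrowhead pointing outward (to the customer). Origin: on the turning axis, at ledge height. x axis: level, along the red arrow; z up
- arrow (a point): middle of the red arrowhead's inner edge on the base's tongue, 134.5 mm from the turning axis, 11 mm above the ledge, just outside the turntable's rim
- turntable: light-wood disc, 250 mm across, 18 mm thick, top 34 mm above the ledge. Turns either way about the vertical axis, no stops within a turn; bearing friction 0.15 N m (about 1.3 N of push at a peg), stays where left. Carries 8 rim pegs and 4 little abacuses. Origin: on the axis, 16 mm above the ledge. x axis: level, out through the yellow abacus and yellow peg; z up
- yellow_peg (a point): top centre of the yellow rim peg, 69 mm above the ledge. Eight upright round rubber-sleeved pegs, 10 mm thick, 35 mm tall, stand on the turntable every 45 degrees on a circle of 112 mm radius about its axis: this yellow one at the turntable's +x, the other seven black
- pot: loose glossy brown clay pot, 58 mm across and 55 mm tall, standing upright in the middle of the turntable and turning with it. Origin: centre of its underside; z up
- padlock: loose brass padlock lying flat on the ledge beside the stand, body 40 x 36 x 18 mm, steel shackle to its +x reaching 47 mm from the origin. Origin: under the middle of its brass body
- ruler_a: loose pale wooden ruler lying flat, 300 x 30 x 6 mm, long along its x. Origin: centre of its underside
- ruler_b: loose darker wooden ruler lying flat, 300 x 30 x 6 mm, long along its x. Origin: centre of its underside
- yellow_abacus (a point): middle of the foot of the yellow-beaded abacus, 74 mm from the turning axis. The four little abacuses (yellow, red, green, blue beads, 90 degrees apart) are fixed parts of the turntable, each 60 mm wide, 50 mm high and 12 mm thick, facing outward and leaning inward, tops about 52 mm above the turntable's top, all within 90 mm of the axis

How it is judged:
At the end, for the whole second after the job is handed in: the yellow peg stands at the red arrow, its centre within 12 mm to either side of the arrow's line (about 6 degrees), the turntable is at rest, the pot stands upright within 15 mm of its starting place, and the padlock and the rulers lie within 20 mm of where they were (x of yellow_peg in the frame of stand above 0.09 m and y of yellow_peg in the frame of stand between -0.012 and 0.012 m and angular speed of turntable below 0.05 rad/s and distance of pot from where it was at the start of the episode below 0.015 m and angle between pot's own z axis and vertical below 0.15 rad and distance of each of padlock, ruler_a, ruler_b from where it was at the start of the episode below 0.02 m); the robot touches nothing.
It fails at once if the pot is lifted, tipped or shifted by more than 15 mm (distance of pot from where it was at the start of the episode above 0.015 m or angle between pot's own z axis and vertical above 0.3 rad).
It fails at once if the robot touches the pot or one of the little abacuses (over 0.5 N) (contact force between any of the fingers, the arm and abacus_yellow above 0.5 N or contact force between any of the fingers, the arm and abacus_red above 0.5 N or contact force between any of the fingers, the arm and abacus_green above 0.5 N or contact force between any of the fingers, the arm and abacus_blue above 0.5 N or contact force between any of the fingers, the arm and pot above 0.5 N).
It fails at once if the padlock or a ruler is moved by more than 20 mm (distance of any of padlock, ruler_a, ruler_b from where it was at the start of the episode above 0.02 m).
It fails at once if a peg is gripped or the stand is pressed hard: more than 30 N between the robot and the turntable (contact force between any of the fingers, the arm and turntable above 30 N).
It fails at once if the turntable is flung round (faster than 5 rad/s) (angular speed of turntable above 5 rad/s).
It also fails if it takes over 38 s, if anything falls off the work surface, if the arm or the gripper's body presses on something with over 40 N, if the wrist force passes 120 N, or if a joint passes its speed limit or range.

## Working session

There is one attempt and no reset: what is moved stays moved. The work goes in short steps, Python scripts to look and compute and a tool call to move; the robot and the scene stay as the last step left them, time stands still between calls to the robot, and variables do not carry over. Pictures are saved under pics/ and viewed, at most 10 in all, crops included, and the job is handed in when it is done.

Besides the shell and the picture viewer there is one more tool, called as name(argument=value, ...), one argument or row to a line, values as JSON. drive_tool: Moves the arm, as the interface text tells. Its arguments: {"type":"object","properties":{"plan":{"type":"array"},"newtons":{"type":"number"}},"required":["plan"]}

```bash
mkdir -p pics
cat > h.py <<'E'
import numpy as np, cv2
from station import manip
def cam(n):
    s=manip.sense(); d=manip.snapshot(n)
    if n=='wrist':
        from scipy.spatial.transform import Rotation as R
        T=np.eye(4);T[:3,:3]=R.from_quat(s['tool_rot']).as_matrix();T[:3,3]=s['tcp_pos'];d['extrinsics']=T@d['mount']
    return d
def pts(d):
    f=240/np.tan(np.radians(d['fov_y'])/2);v,u=np.mgrid[:480,:640];z=d['z_map']
    P=np.stack([(u-d['cx'])/f*z,-(v-d['cy'])/f*z,-z],-1)
    E=d['extrinsics'];return P@E[:3,:3].T+E[:3,3]
def save(d,n): cv2.imwrite('pics/%s.png'%n,d['image'][:,:,::-1])
E
python3 - <<'E'
from h import *
ds={n:cam(n) for n in('scene','side')}
im=np.hstack([ds[n]['image'] for n in ds]); cv2.imwrite('pics/a.png',cv2.resize(im,(800,300))[:,:,::-1])
save(ds['scene'],'scene');
for n,d in ds.items():
    print(n,{k:d[k] for k in d if k not in('image','z_map')}.items())
    P=pts(d);h=cv2.cvtColor(d['image'],cv2.COLOR_RGB2HSV)
    for c,lo,hi in(('yel',(22,130,100),(34,255,255)),('red',(0,160,90),(8,255,255)),('red2',(172,160,90),(180,255,255))):
        m=cv2.inRange(h,lo,hi);k,l,st,ce=cv2.connectedComponentsWithStats(m)
        for i in range(1,k):
            if st[i,4]>12: q=P[(l==i)&(d['z_map']>0)]; print(c,ce[i].round(),st[i,4],np.median(q,0).round(3),q[:,2].max().round(3) if len(q) else '')
print(manip.finger_overhang,manip.sense())
E
```

```text
scene dict_items([('fov_y', 57.62323479168782), ('cx', 317.23932829800424), ('cy', 235.65192431029942), ('extrinsics', array([[ 0.10147745, -0.75049121,  0.65304308,  1.14934505],
       [ 0.99476753,  0.06874327, -0.07557734, -0.0160399 ],
       [ 0.01182781,  0.65729545,  0.75354018,  0.7648232 ],
       [ 0.        ,  0.        ,  0.        ,  1.        ]]))])
yel [274. 261.] 115 [ 0.603 -0.041  0.065] 0.079
yel [286. 268.] 123 [ 0.618 -0.016  0.055] 0.08
yel [270. 285.] 69 [ 0.654 -0.051  0.051] 0.072
yel [276. 282.] 30 [ 0.633 -0.039  0.035] 0.037
red [451. 124.] 15 [0.111 0.493 0.024] 0.027
red [491. 128.] 88 [0.135 0.605 0.019] 0.026
red [324. 251.] 139 [0.583 0.066 0.064] 0.082
red [337. 300.] 166 [0.673 0.084 0.011] 0.015
side dict_items([('fov_y', 47.99341256338479), ('cx', 319.0255628216165), ('cy', 230.72656567141803), ('extrinsics', array([[ 0.95228264,  0.22309364, -0.20829547,  0.36539317],
       [-0.30492491,  0.7252667 , -0.61725927, -0.56139367],
       [ 0.01336315,  0.65131976,  0.7586857 ,  0.85122405],
       [ 0.        ,  0.        ,  0.        ,  1.        
[... 180 characters left out ...]
086 0.011] 0.034
0.014 {'t': 0.1, 'q': array([ 9.35514875e-01,  5.28436580e-01,  1.43381538e+00, -2.46527115e-05,
        1.18141301e+00, -1.78511193e-01]), 'qd': array([-0.0003031 , -0.00133572, -0.0026218 ,  0.00121127,  0.00189648,
        0.00102645]), 'tau': array([-3.89102106e-04, -4.43311357e+01, -1.78583783e+01, -2.30768528e-04,
        3.90796762e-03, -2.69020859e-07]), 'tcp_pos': array([0.27525469, 0.56040624, 0.24437941]), 'tool_rot': array([ 2.26400191e-01,  9.74033819e-01, -9.56072143e-04, -3.99603442e-04]), 'force': array([ 0.13212826,  0.44956085, -0.20091546]), 'ft_torque': array([-0.02069595, -0.03696627,  0.00242544]), 'gripper_force': 0.0, 'finger_gap': 0.9982389304721626}
```

View pics/scene.png

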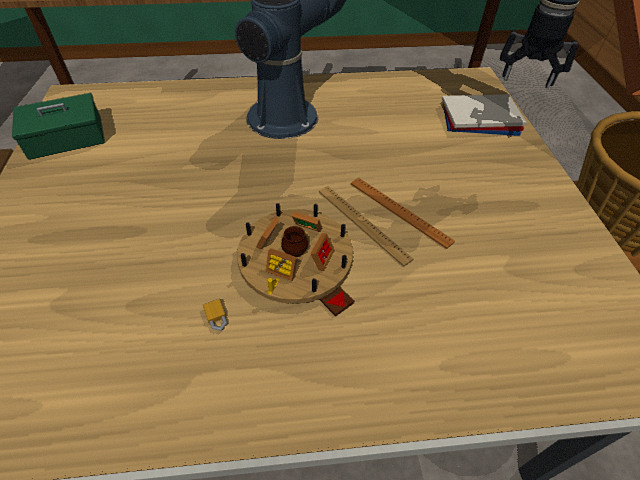

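View pics/a.png

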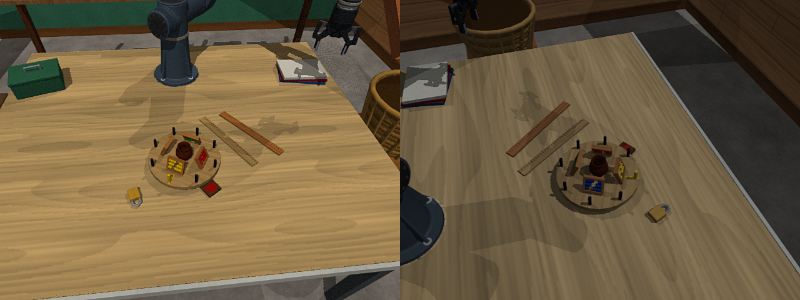

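The scene view shows the yellow peg near (270,285) and the arrow near (337,300). The padlock is at (215,315), the rulers sit behind the stand, and there are black pegs all round the rim. Next I'll fit the axis and work out the angles.

```bash
cat >> h.py <<'E'
from scipy.optimize import least_squares
def circ(q,r=None):
    s=least_squares(lambda p:np.hypot(q[:,0]-p[0],q[:,1]-p[1])-(r or p[2]),[.57,.0,.12],loss='soft_l1',f_scale=.003);return s.x
def measure(n):
    d=cam(n);P=pts(d);h=cv2.cvtColor(d['image'],cv2.COLOR_RGB2HSV);z=P[...,2];ok=d['z_map']>0
    near=ok&(np.hypot(P[...,0]-.58,P[...,1])<.17)
    m=(near&(abs(z-.034)<.004)).astype(np.uint8)
    c=max(cv2.findContours(m,0,cv2.CHAIN_APPROX_NONE)[0],key=len)[:,0]
    hull=cv2.convexHull(c)[:,0];q=P[hull[:,1],hull[:,0]];c1=circ(q)
    # pegs: dark, between 40 and 72 mm high, outside the abacuses
    pk=(near&(z>.055)&(np.hypot(P[...,0]-c1[0],P[...,1]-c1[1])>.098)).astype(np.uint8)
    k,l,st,ce=cv2.connectedComponentsWithStats(pk);pg=np.array([np.median(P[l==i],0) for i in range(1,k) if st[i,4]>4])
    c2=circ(pg,.112)
    g=lambda lo,hi:cv2.inRange(h,lo,hi)>0
    red=P[near&(g((0,160,90),(8,255,255))|g((172,160,90),(180,255,255)))&(abs(z-.011)<.005)]
    yel=P[near&g((20,110,80),(36,255,255))&(z>.05)&(np.hypot(P[...,0]-c1[0],P[...,1]-c1[1])>.098)]
    C=c2[:2];A=lambda p:np.degrees(np.arctan2(p[1]-C[1],p[0]-C[0]))
    print(n,'disc',c1.round(4),'pegs',c2[:2].round(4),len(pg)); 
    for p in pg: print('  peg',p.round(3),round(np.hypot(*(p[:2]-C)),4),round(A(p),1))
    for nm,p in(('red',red),('yel',yel)):
        if len(p): mm=(p.max(0)+p.min(0))/2 if 0 else p.mean(0);print(nm,len(p),mm.round(4),'r',round(np.hypot(*(mm[:2]-C)),4),'ang',round(A(mm),2))
E
python3 -c "
from h import *
measure('scene');measure('side')"
```

```text
scene disc [0.5528 0.0049 0.1243] pegs [0.555  0.0049] 8
  peg [ 0.448 -0.026  0.066] 0.1119 -163.8
  peg [0.457 0.059 0.065] 0.1116 151.0
  peg [ 0.501 -0.092  0.065] 0.1115 -119.1
  peg [0.524 0.112 0.066] 0.1115 106.2
  peg [ 0.586 -0.102  0.067] 0.111 -73.9
  peg [0.609 0.102 0.067] 0.1113 60.8
  peg [ 0.653 -0.049  0.067] 0.112 -28.9
  peg [0.662 0.035 0.066] 0.1116 15.8
red 168 [0.672  0.083  0.0113] r 0.1407 ang 33.74
yel 45 [ 0.641  -0.0505  0.0632] r 0.1023 ang -32.81
side disc [0.5524 0.0011 0.1244] pegs [ 0.5516 -0.0008] 8
  peg [0.605 0.097 0.065] 0.1115 61.3
  peg [0.521 0.107 0.065] 0.112 105.8
  peg [0.659 0.03  0.066] 0.1119 16.1
  peg [0.454 0.054 0.066] 0.1117 150.9
  peg [ 0.65  -0.055  0.065] 0.1118 -28.8
  peg [ 0.444 -0.032  0.067] 0.1117 -163.8
  peg [ 0.582 -0.108  0.065] 0.1117 -74.2
  peg [ 0.497 -0.099  0.066] 0.1119 -119.1
red 44 [0.6742 0.0856 0.0105] r 0.15 ang 35.16
yel 28 [ 0.6509 -0.0533  0.0654] r 0.1123 ang -27.89
```

drive_tool(
  plan=[
    [-0.02, -0.014, 0, 0, 0, 0, -1],
    [-0.04, -0.0285, 0, 0, 0, 0, -1],
    [-0.04, -0.0285, 0, 0, 0, 0, -1],
    [-0.04, -0.0285, 0, 0, 0, 0, -1],
    [-0.04, -0.0285, 0, 0, 0, 0, -1],
    [-0.04, -0.0285, 0, 0, 0, 0, -1],
    [-0.04, -0.0285, 0, 0, 0, 0, -1],
    [-0.04, -0.0285, 0, 0, 0, 0, -1],
    [-0.04, -0.0285, 0, 0, 0, 0, -1],
    [-0.04, -0.0285, 0, 0, 0, 0, -1],
  ],
)

```text
t: 1.2
tcp_pos: [0.498, 0.1487, 0.2454]
tool_rot: [0.226, 0.974, 0.0, 0.0]
force: [0.5, 0.2, -0.3]
finger_gap: 0.001
gripper_force: 0.0
```

drive_tool(
  plan=[
    [-0.04, -0.0285, 0, 0, 0, 0, -1],
    [-0.04, -0.0285, 0, 0, 0, 0, -1],
    [-0.04, -0.0285, 0, 0, 0, 0, -1],
    [-0.04, -0.0285, 0, 0, 0, 0, -1],
    [-0.04, -0.0285, 0, 0, 0, 0, -1],
    [-0.02, -0.015, 0, 0, 0, 0, -1],
    [0, 0, 0, 0, 0, 8.4, -1],
    [0, 0, 0, 0, 0, 8.4, -1],
    [0, 0, 0, 0, 0, 8.4, -1],
    [0, 0, 0, 0, 0, 0, -1],
  ],
)

```text
t: 2.2
tcp_pos: [0.6251, -0.088, 0.2449]
tool_rot: [0.433, 0.901, -0.0, -0.0]
force: [0.2, 0.5, -0.4]
finger_gap: 0.003
gripper_force: 0.0
```

```bash
cat >> h.py <<'E'
def polar(C=(.5525,.002)):
    from scipy.spatial.transform import Rotation as R
    s=manip.sense();r=R.from_quat(s['tool_rot']).as_matrix();p=s['tcp_pos'];v=p[:2]-C
    print('t',s['t'],'p',p.round(4),'r',np.hypot(*v).round(4),'ang',np.degrees(np.arctan2(v[1],v[0])).round(2),'yaw_y-90',np.degrees(np.arctan2(r[1,1],r[0,1])).round(2)-90,'z',r[:,2].round(3),'F',s['force'].round(2),'gap',s['finger_gap'],'q6',s['q'][5].round(2))
    print('tool-frame shift to C+.118@-51.4:',(r.T@(np.r_[np.array(C)+.118*np.array([np.cos(np.radians(-51.4)),np.sin(np.radians(-51.4))]),.055+.014-.009]-p)).round(4))
E
python3 -c "
from h import *
polar();d=cam('scene');save(d,'s2');measure('scene')"
```

```text
t 2.2 p [ 0.6251 -0.088   0.2449] r 0.1156 ang -51.1 yaw_y-90 -51.38 z [-0.001  0.    -1.   ] F [ 0.18  0.46 -0.44] gap 0.0026103979969879505 q6 -0.99
tool-frame shift to C+.118@-51.4: [-0.0025 -0.0005  0.1849]
scene disc [0.5529 0.0047 0.1243] pegs [0.5556 0.0043] 9
  peg [ 0.654 -0.085  0.51 ] 0.1326 -42.1
  peg [ 0.447 -0.026  0.065] 0.1123 -164.5
  peg [0.458 0.059 0.066] 0.1122 150.9
  peg [ 0.501 -0.092  0.065] 0.1111 -119.7
  peg [0.523 0.112 0.066] 0.1126 106.6
  peg [ 0.586 -0.102  0.068] 0.1109 -74.3
  peg [0.609 0.102 0.067] 0.1113 61.3
  peg [ 0.653 -0.049  0.067] 0.1111 -28.9
  peg [0.662 0.035 0.067] 0.1113 16.3
red 173 [0.6722 0.0829 0.0115] r 0.1405 ang 33.98
yel 45 [ 0.6449 -0.0477  0.0631] r 0.1033 ang -30.27
```

View pics/s2.png

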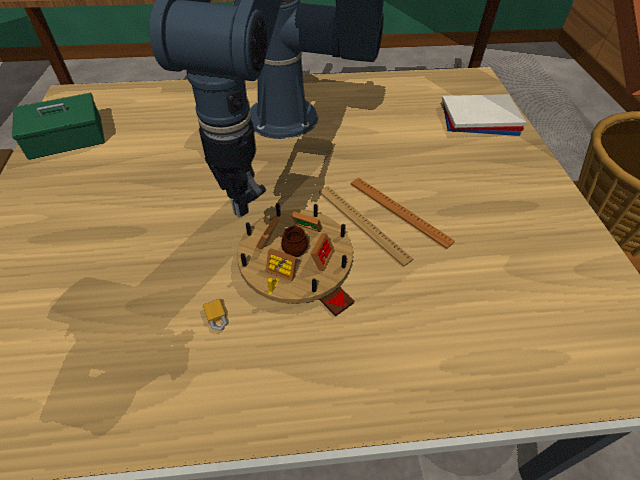

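The picture shows the arm clear of everything and the fingers in the gap between the yellow peg (270,285) and the peg at (243,260). The scene is unmoved, so I'll descend.

drive_tool(
  plan=[
    [-0.004, 0, 0.045, 0, 0, 0, -1],
    [0, 0, 0.045, 0, 0, 0, -1],
    [0, 0, 0.045, 0, 0, 0, -1],
    [0, 0, 0.03, 0, 0, 0, -1],
    [0, 0, 0.016, 0, 0, 0, -1],
    [0, 0, 0, 0, 0, 0, -1],
  ],
)

```text
t: 2.9
tcp_pos: [0.6264, -0.0904, 0.0621]
tool_rot: [0.433, 0.901, -0.0, -0.002]
force: [0.6, -0.1, -0.4]
finger_gap: 0.001
gripper_force: 0.0
```

```bash
python3 -c "
from h import *
polar();d=cam('side');save(d,'s3')"
```

```text
t 2.9 p [ 0.6264 -0.0904  0.0621] r 0.1184 ang -51.35 yaw_y-90 -51.29 z [-0.004  0.001 -1.   ] F [ 0.58 -0.11 -0.38] gap 0.0007008077905275933 q6 -1.0
tool-frame shift to C+.118@-51.4: [ 0.0004 -0.0001  0.0021]
```

View pics/s3.png

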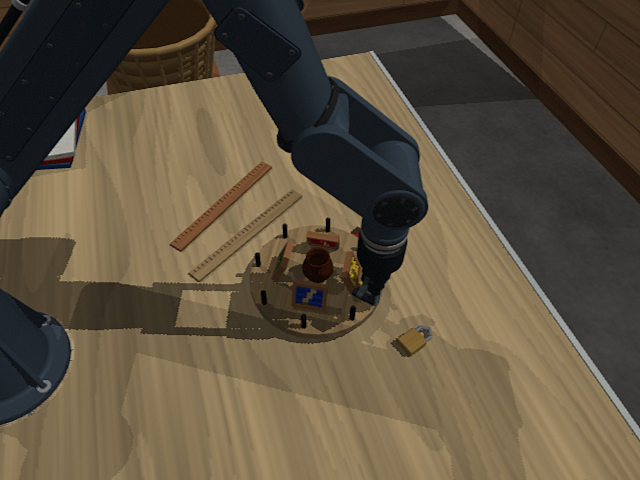

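The fingers are at about (365,293), between two pegs and clear of the yellow abacus and the padlock. I'll sweep along an arc in the tool frame.

drive_tool(
  plan=[
    [0.0002, 0.0062, 0, 0, 0, -3, -1],
    [0.0002, 0.0062, 0, 0, 0, -3, -1],
    [0.0002, 0.0062, 0, 0, 0, -3, -1],
    [0.0002, 0.0062, 0, 0, 0, -3, -1],
    [0.0002, 0.0062, 0, 0, 0, -3, -1],
    [0.0002, 0.0062, 0, 0, 0, -3, -1],
    [0.0002, 0.0062, 0, 0, 0, -3, -1],
    [0.0002, 0.0062, 0, 0, 0, -3, -1],
    [0.0002, 0.0062, 0, 0, 0, -3, -1],
    [0.0002, 0.0062, 0, 0, 0, -3, -1],
  ],
)

```text
t: 3.95
tcp_pos: [0.6665, -0.0422, 0.0676]
tool_rot: [0.184, 0.983, -0.001, 0.003]
force: [0.9, -1.0, 0.6]
finger_gap: 0.0
gripper_force: 0.7
```

```bash
python3 -c "
from h import *
polar();measure('scene')"
```

```text
t 3.95 p [ 0.6665 -0.0422  0.0676] r 0.1223 ang -21.21 yaw_y-90 -21.189999999999998 z [ 0.006 -0.002 -1.   ] F [ 0.9  -0.97  0.57] gap 0.00026238414123956903 q6 -1.43
tool-frame shift to C+.118@-51.4: [ 0.0204 -0.0593  0.0074]
scene disc [0.5534 0.0051 0.1241] pegs [0.559  0.0035] 5
  peg [ 0.688 -0.041  0.351] 0.1367 -18.9
  peg [0.497 0.101 0.066] 0.1154 122.7
  peg [ 0.528 -0.103  0.065] 0.1113 -106.4
  peg [0.582 0.113 0.066] 0.1115 77.9
  peg [0.651 0.062 0.066] 0.1093 32.5
red 172 [0.672  0.0831 0.0114] r 0.1382 ang 35.14
yel 29 [ 0.6529 -0.0128  0.0956] r 0.0953 ang -9.87
```

drive_tool(
  plan=[
    [0.0005, 0.0063, 0.001, 0, 0, -3, -1],
    [0.0005, 0.0063, 0.001, 0, 0, -3, -1],
    [0.0005, 0.0063, 0.001, 0, 0, -3, -1],
    [0.0005, 0.0063, 0, 0, 0, -3, -1],
    [0.0005, 0.0063, 0, 0, 0, -3, -1],
    [0.0005, 0.0063, 0, 0, 0, -3, -1],
    [0.0005, 0.0063, 0, 0, 0, -3, -1],
    [0.0005, 0.0063, 0, 0, 0, -3, -1],
    [0.0005, 0.0063, 0, 0, 0, -3, -1],
    [0.0005, 0.0063, 0, 0, 0, -3, -1],
  ],
)

```text
t: 5.0
tcp_pos: [0.674, 0.0205, 0.0653]
tool_rot: [-0.076, 0.997, -0.001, 0.008]
force: [7.4, 1.1, -2.2]
finger_gap: -0.001
gripper_force: 3.5
```

```bash
python3 -c "
from h import *
polar();measure('scene');d=cam('scene');save(d,'s4')"
```

```text
t 5.0 p [0.674  0.0205 0.0653] r 0.1228 ang 8.66 yaw_y-90 8.680000000000007 z [ 0.016 -0.001 -1.   ] F [ 7.43  1.12 -2.24] gap -0.0005450463899719657 q6 -1.86
tool-frame shift to C+.118@-51.4: [ 0.0641 -0.1022  0.0047]
scene disc [0.5529 0.005  0.1243] pegs [0.5564 0.0054] 6
  peg [0.693 0.023 0.345] 0.1378 7.1
  peg [ 0.447 -0.024  0.065] 0.1136 -165.3
  peg [ 0.499 -0.092  0.066] 0.1129 -120.6
  peg [0.526 0.113 0.066] 0.1113 105.7
  peg [ 0.583 -0.103  0.066] 0.1113 -76.0
  peg [ 0.651 -0.051  0.067] 0.1104 -30.9
red 175 [0.6723 0.0829 0.0116] r 0.1394 ang 33.79
yel 9 [0.6448 0.0641 0.2814] r 0.1061 ang 33.62
```

View pics/s4.png

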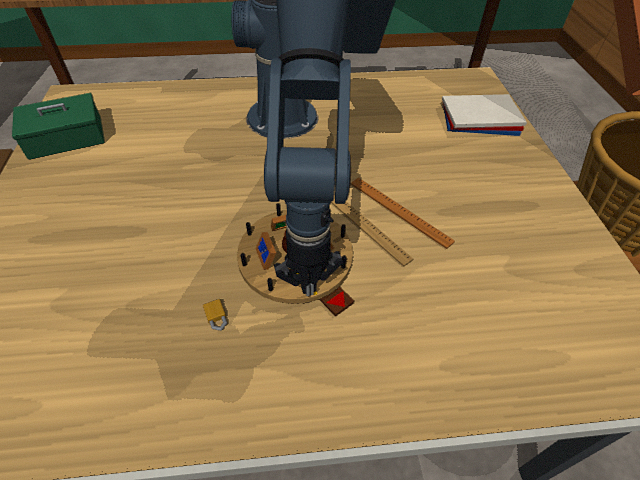

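The picture shows the fingers still on the far side at (312,288), behind the yellow peg, with the padlock and rulers unmoved. Yellow is now at about +15°, but there is 7 N of outward radial force. I'll back off slightly and check whether it is static before going on.

drive_tool(
  plan=[
    [0, -0.006, 0, 0, 0, 0, -1],
    [0, -0.006, 0, 0, 0, 0, -1],
    [0, 0, 0, 0, 0, 0, -1],
    [0, 0, 0, 0, 0, 0, -1],
  ],
)

```text
t: 5.5
tcp_pos: [0.6763, 0.0083, 0.0653]
tool_rot: [-0.074, 0.997, -0.001, 0.009]
force: [6.8, 0.5, -3.0]
finger_gap: -0.002
gripper_force: 3.9
```

```bash
python3 -c "
from h import *
polar()
d=cam('wrist');save(d,'w')"
```

```text
t 5.5 p [0.6763 0.0083 0.0653] r 0.124 ang 2.91 yaw_y-90 8.540000000000006 z [ 0.017 -0.002 -1.   ] F [ 6.84  0.54 -3.05] gap -0.0017856206254893122 q6 -1.87
tool-frame shift to C+.118@-51.4: [ 0.0644 -0.0899  0.0046]
```

View pics/w.png

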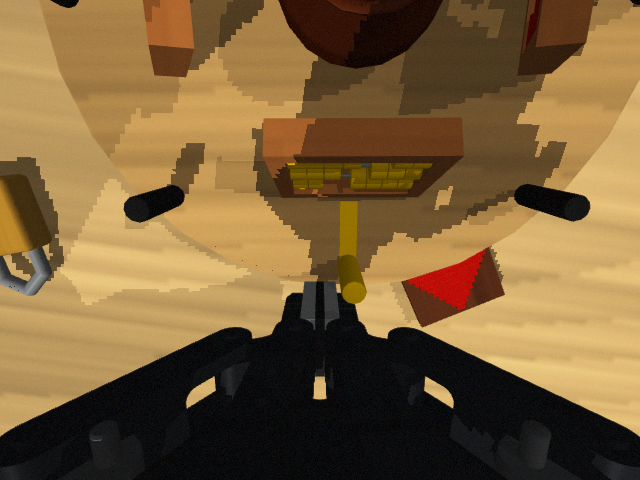

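The wrist view shows the fingertips at (320,290) resting against the outer side of the yellow peg (350,290), so they ran too far out. I'll step out, go back, come in to a smaller radius and push again.

drive_tool(
  plan=[
    [-0.01, 0, 0, 0, 0, 0, -1],
    [-0.008, 0, 0, 0, 0, 0, -1],
    [0, -0.01, 0, 0, 0, 0, -1],
    [0, -0.01, 0, 0, 0, 3, -1],
    [0, 0, 0, 0, 0, 3, -1],
    [0, 0, 0, 0, 0, 0, -1],
  ],
)

```text
t: 6.15
tcp_pos: [0.6898, -0.0089, 0.0612]
tool_rot: [-0.023, 1.0, -0.0, -0.001]
force: [-0.3, -0.2, -0.4]
finger_gap: -0.001
gripper_force: 0.0
```

```bash
python3 -c "
from h import *
polar();measure('scene')
d=cam('wrist');save(d,'w2')"
```

```text
t 6.15 p [ 0.6898 -0.0089  0.0612] r 0.1377 ang -4.53 yaw_y-90 2.5900000000000034 z [-0.001 -0.    -1.   ] F [-0.32 -0.24 -0.38] gap -0.0011740470730788471 q6 -1.79
tool-frame shift to C+.118@-51.4: [ 0.0672 -0.0784  0.0013]
scene disc [0.5536 0.0026 0.122 ] pegs [0.5611 0.0034] 5
  peg [ 0.711 -0.008  0.349] 0.1508 -4.3
  peg [ 0.488 -0.085  0.066] 0.1147 -129.3
  peg [0.538 0.115 0.066] 0.1141 101.7
  peg [ 0.572 -0.106  0.066] 0.1095 -84.2
  peg [0.621 0.094 0.067] 0.109 56.5
red 173 [0.6722 0.0829 0.0116] r 0.1366 ang 35.58
yel 5 [ 0.64   -0.0067  0.228 ] r 0.0795 ang -7.28
```

View pics/w2.png

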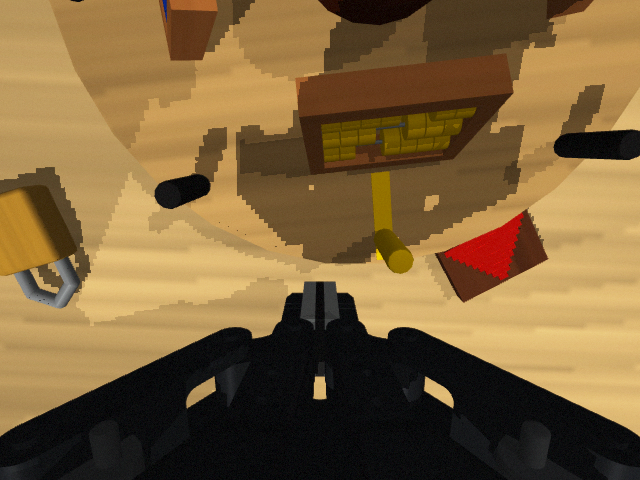

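The wrist view shows the fingers clear, at (320,290). The yellow peg at (395,260) is now at about 8.6°, ahead of them on +y, and the black peg at (182,190) is well behind. I'll come in 25 mm and align.

drive_tool(
  plan=[
    [0.01, 0, 0, 0, 0, 4, -1],
    [0.01, -0.001, 0, 0, 0, 4, -1],
    [0.006, -0.001, 0, 0, 0, 0, -1],
    [0, 0, 0, 0, 0, 0, -1],
  ],
)

```text
t: 6.65
tcp_pos: [0.663, -0.0095, 0.0612]
tool_rot: [0.046, 0.999, 0.0, -0.001]
force: [0.9, -0.4, 0.1]
finger_gap: 0.001
gripper_force: 0.0
```

```bash
python3 -c "
from h import *
polar((.5535,.003))"
```

```text
t 6.65 p [ 0.663  -0.0095  0.0612] r 0.1103 ang -6.49 yaw_y-90 -5.260000000000005 z [-0.001  0.    -1.   ] F [ 0.87 -0.38  0.09] gap 0.0008311032915680381 q6 -1.66
tool-frame shift to C+.118@-51.4: [ 0.0285 -0.0827  0.0013]
```

drive_tool(
  plan=[
    [0.0002, 0.0058, 0, 0, 0, -2.5, -1],
    [0.0002, 0.0058, 0, 0, 0, -2.5, -1],
    [0.0002, 0.0058, 0, 0, 0, -3, -1],
    [0.0002, 0.0058, 0, 0, 0, -3, -1],
    [0.0002, 0.0058, 0, 0, 0, -3, -1],
    [0.0002, 0.0058, 0, 0, 0, -3, -1],
    [0.0002, 0.0058, 0, 0, 0, -3, -1],
    [0.0002, 0.0058, 0, 0, 0, -3, -1],
    [0, 0, 0, 0, 0, 0, -1],
  ],
)

```text
t: 7.55
tcp_pos: [0.6594, 0.0369, 0.0614]
tool_rot: [-0.154, 0.988, 0.0, 0.0]
force: [0.3, -0.2, -0.9]
finger_gap: -0.003
gripper_force: 0.0
```

```bash
python3 -c "
from h import *
polar((.5535,.003));measure('scene')
d=cam('wrist');save(d,'w3')"
```

```text
t 7.55 p [0.6594 0.0369 0.0614] r 0.1112 ang 17.75 yaw_y-90 17.75 z [ 0.001  0.    -1.   ] F [ 0.32 -0.24 -0.93] gap -0.0031514022054240478 q6 -1.99
tool-frame shift to C+.118@-51.4: [ 0.0692 -0.1103  0.0014]
scene disc [0.5529 0.005  0.1242] pegs [0.5573 0.0048] 6
  peg [0.523 0.102 0.515] 0.1029 109.4
  peg [0.683 0.04  0.342] 0.1306 15.8
  peg [ 0.456 -0.047  0.066] 0.1138 -153.0
  peg [ 0.522 -0.101  0.066] 0.1115 -108.5
  peg [ 0.606 -0.094  0.067] 0.1101 -63.7
  peg [ 0.661 -0.029  0.066] 0.1094 -17.8
red 171 [0.672  0.083  0.0114] r 0.1388 ang 34.29
yel 27 [0.6528 0.0461 0.0628] r 0.104 ang 23.38
```

View pics/w3.png

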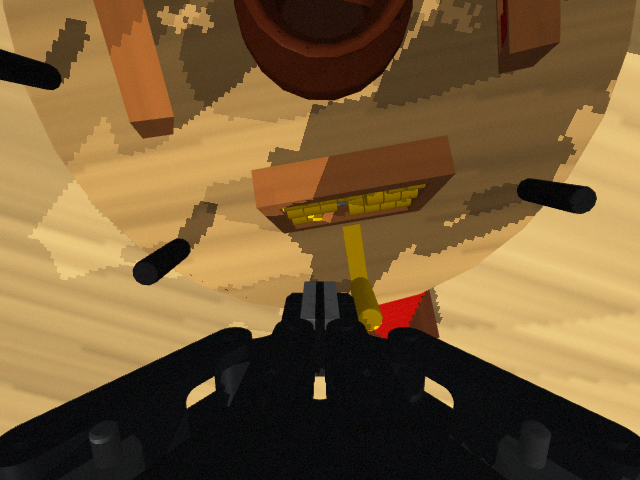

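The wrist view shows good face contact, fingers at (320,305) against the side of the yellow peg (367,315). The peg is at about 27.5° and the arrow at about 34°, so I'll nudge 6.5°, back off and rise.

drive_tool(
  plan=[
    [0.0001, 0.0045, 0, 0, 0, -2.3, -1],
    [0.0001, 0.0045, 0, 0, 0, -2.3, -1],
    [0.0001, 0.0035, 0, 0, 0, -1.8, -1],
    [0, 0, 0, 0, 0, 0, -1],
    [0, 0, 0, 0, 0, 0, -1],
    [0, -0.006, 0, 0, 0, 0, -1],
    [0, -0.006, 0, 0, 0, 0, -1],
  ],
)

```text
t: 8.35
tcp_pos: [0.6595, 0.0366, 0.0613]
tool_rot: [-0.208, 0.978, 0.0, -0.0]
force: [-0.4, 0.9, 0.7]
finger_gap: 0.003
gripper_force: 0.0
```

drive_tool(
  plan=[
    [0, 0, -0.03, 0, 0, 0, -1],
    [0, 0, -0.045, 0, 0, 0, -1],
    [0, 0, -0.045, 0, 0, 0, -1],
    [0, 0, -0.045, 0, 0, 0, -1],
    [0.01, -0.04, 0, 0, 0, 0, -1],
    [0.01, -0.045, 0, 0, 0, 0, -1],
    [0.01, -0.045, 0, 0, 0, 0, -1],
    [0, -0.045, 0, 0, 0, 0, -1],
    [0, -0.045, 0, 0, 0, 0, -1],
    [0, 0, 0, 0, 0, 0, -1],
  ],
)

```text
t: 9.35
tcp_pos: [0.7231, -0.184, 0.2259]
tool_rot: [-0.205, 0.979, -0.002, 0.001]
force: [0.2, 0.5, -0.0]
finger_gap: -0.002
gripper_force: 0.0
```

```bash
python3 -c "
from h import *
polar();measure('scene');measure('side');d=cam('scene');cv2.imwrite('pics/f.png',cv2.resize(d['image'][180:340,200:400,::-1],None,fx=3.5,fy=3.5))"
```

```text
t 9.35 p [ 0.7231 -0.184   0.2259] r 0.2524 ang -47.48 yaw_y-90 23.64 z [ 0.003 -0.004 -1.   ] F [ 0.16  0.45 -0.04] gap -0.0023705599926508755 q6 -2.38
tool-frame shift to C+.118@-51.4: [0.0514 0.1256 0.1653]
scene disc [0.5529 0.0049 0.1243] pegs [0.555  0.0045] 9
  peg [ 0.649 -0.105  0.544] 0.1446 -49.3
  peg [0.444 0.027 0.065] 0.1132 168.6
  peg [ 0.461 -0.057  0.065] 0.1119 -146.8
  peg [0.493 0.098 0.067] 0.1122 123.5
  peg [ 0.533 -0.105  0.066] 0.1113 -101.6
  peg [0.578 0.115 0.066] 0.1125 78.2
  peg [ 0.617 -0.088  0.067] 0.1111 -56.1
  peg [0.648 0.067 0.067] 0.1119 33.7
  peg [ 0.664 -0.017  0.067] 0.1115 -11.2
red 171 [0.672  0.0829 0.0112] r 0.1408 ang 33.81
yel 47 [0.6423 0.0502 0.0995] r 0.0985 ang 27.63
side disc [0.5521 0.0008 0.1244] pegs [ 0.5519 -0.0024] 10
  peg [ 0.553 -0.142  0.584] 0.1395 -89.4
  peg [ 0.687 -0.131  0.3  ] 0.1862 -43.5
  peg [0.574 0.109 0.065] 0.1135 78.8
  peg [0.644 0.061 0.066] 0.1117 34.4
  peg [0.49  0.092 0.065] 0.113 123.4
  peg [ 0.661 -0.023  0.066] 0.111 -10.4
  peg [0.442 0.022 0.064] 0.1125 167.6
  peg [ 0.613 -0.094  0.066] 0.11 -56.3
  peg [ 0.458 -0.063  0.068] 0.1115 -147.3
  peg [ 0.529 -0.111  0.067] 0.1106 -101.8
red 70 [0.6761 0.0822 0.011 ] r 0.1503 ang 34.28
yel 27 [0.6456 0.0615 0.066 ] r 0.1133 ang 34.32
```

View pics/f.png

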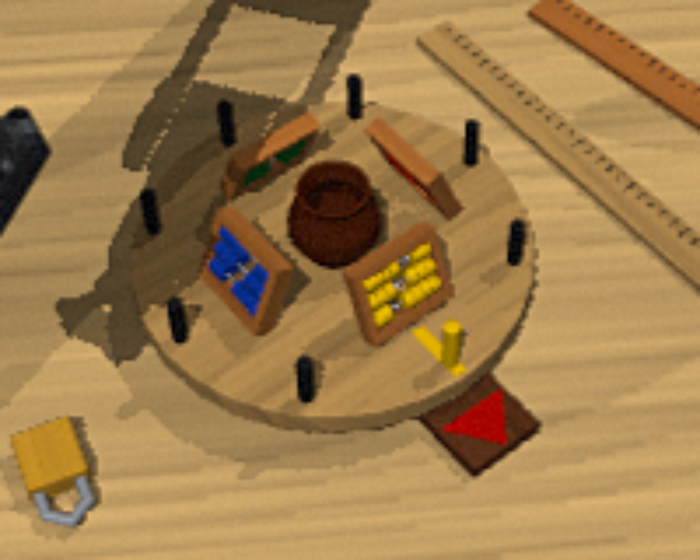

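The yellow peg at (451,345) lines up with the arrow at (480,420). Both cameras agree within 0.5°, the pot is upright, and the padlock and rulers are in place.

```bash
python3 -c "
from station import manip
print(manip.sign_off())"
```

```text
the job is handed in; nothing more can be done
None
```

The job is handed in, with no verdict returned: the yellow peg stands within about 0.5° of the red arrow in both cameras and the arm is clear, though mid-push the fingers slipped outside the peg and pressed on it with about 7 N before I repositioned and finished.

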